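# Unhook the squat mass and weigh it

## Robot

A 6-joint arm with a two-finger parallel gripper is mounted at the origin on the work surface. World frame = base frame: x ahead of the robot, y to its left, z up, the work surface at z = 0. Lengths are in mm, angles in rad, forces in N, time in s.
With the tool pointing down it reaches from about 375 to 900 mm from the base axis. Payload 3.1 kg.
Tool frame: the origin (TCP) lies midway between the tips of the shut fingers; the grasp point (between the pads) lies 19 mm behind it; z points along the fingers, y is the direction in which the jaws open and shut (so a half turn about z gives the same grasp; the last joint's range is limited). The gripper opens to 87 mm and grips with 3 to 60 N. Pads are 19 mm wide; open, the fingers measure 117 mm over their backs; the gripper's body (75 mm by 190 mm) begins 51 mm behind the grasp point.
Start: joints at [1.042, 0.527, 1.433, -0, 1.181, -0.178], TCP at [214.152, 587.142, 222.548] pointing down, gripper open.
Joint ranges: [-3.08, 3.08], [-0.75, 2.2], [0.22, 2.44], [-1.43, 4.57], [0, 2.65], [-2.85, 2.85]. Speed limits (rad/s): [2.79, 2.79, 3.14, 3.14, 3.14, 3.14].

## Interface

Orientations are given as a rotation vector (axis times angle).
In Python, from rig import status, vision, finish_job gives the robot as it stands.
- The arm moves only by the shell command python3 -m inch 'ROWS' [FORCE]. ROWS is JSON, a list of rows, each a list of 7 numbers: the turn, a rotation vector about the tool's x, y, z in rad, then the shift along the tool's x, y, z in m, then the gripper's target within -1 to 1 (shut at 1, half-way at 0, fully open at -1). A call has 1 to 20 rows; each row shifts and turns the commanded pose from where the row before left it, along the tool's axes as they then stand; what a row does not reach is not made up. A row lasts 1/10 s, in which the tool goes at most 50 mm and 8.59 degrees, less where a joint would pass 70% of its speed; a pose out of reach is approached as far as the arm can. A call with a gripper value outside its range is refused whole. The fingers move at their own pace and stop on an object; FORCE is the grip in N (left out, the last holds). Time passes only in rows, so rows that do not move let the fingers close. It gives the time, the measured TCP pose, the force and the opening at its end, in the units of the state.
- status.state(): the state, without advancing time (a new reading comes with each control period).
- vision.snapshot(name): name is "side" or "top"; returns a dict with "frame" (400x640x3 uint8, red, green, blue), "depth" (400x640 float32, mm along the optical axis (not along the pixel's ray), 0 where there is no reading), "fov_y" (degrees; the focal length in pixels is half the picture's height over the tangent of half this angle, whatever the lens; pixels are square), "cx", "cy" (the principal point, pixels), "position" and "rotation" of the camera in the world. Camera axes: x right, y down, z forward; pixel columns grow to the right and rows downward; lengths in mm; the calibration is good to about 2 mm. A picture is of the moment at which its call begins.
- finish_job(): hands the job in, once; it reports no verdict.
The state is a dict: "clock": time; "joint_pos": joint angles; "qd": joint speeds; "joint_efforts": joint torques, N m; "tcp_pos": TCP position; "tool_rot": TCP orientation; "contact_force": force on the tool from outside, world axes, zero at the start; "ft_torque": the same for the moment, N m; "opening": finger opening in mm.
Only numpy, scipy, OpenCV 4.12 (cv2) and the standard library are available. Lean on these libraries where they do the work, as an engineer would, in place of code of your own. Each camera call takes 0.05 s, during which the arm holds its last target.

## Task

Two aluminium masses hang by the slots in their straps from barbed hooks. Take the squat, wide one off its hook (raise it, tilt it, back it over the barb tip) and set it down gently, standing upright in the middle of the balance pan, then let go. Leave the slim mass hanging where it is.

Things in the scene. Friction and masses are not known exactly. Their poses are not given: they have to be found in the camera images.
- mass: Squat aluminium mass, 0.2 kg, 158 mm tall: round body 50 mm wide, 36 high; on it an upright strap 38 wide (y), 6 thick (x). Heights from its underside: slot (26 wide, through the thickness, hook in it) 54 to 118, solid tab 118 to 158 to grip from above, upright or leaning, by its narrow edges. Origin 79 mm up, slot centre 7 above it, tab centre 59 above. z up, x along the hook to the barb.
- hook_tip (a point): Tip, on the wire's axis, of the squat mass's hook: 6 mm steel wire on a fixed 120 x 100 mm base. The post is on the robot's side; a level shank 85 mm long runs away from it, then turns straight up 60 mm, with a 6 mm barb at the tip pointing back. x along the shank to the upturn, z up. Too tall for the upright slot: raise to slot mid-height, lean the top 35 degrees to the post, then out and up.
- pan (a point): Centre of the top of the balance's round flat steel pan, 120 mm in diameter, 70 mm above the bench, on a low white balance 200 x 160 mm. Fixed and level; z up.
- slim: Slim aluminium mass, to be left alone: same strap and slot as the squat one, but its round body is 30 mm wide and 60 mm high; 182 mm tall in all. It hangs on an equal hook on a second, equal stand. Origin 39 mm below the top of its slot; z up the strap.
Not all that is in view belongs to the job. Leave any black or purple look-alike of the part that bears hook_tip alone.

How it is judged:
By the outcome, as a careful person would: the job done as asked, in the order asked, and still so for the second after the job is handed in, with the robot touching nothing.
It also fails if it takes over 48 s, if anything falls off the work surface, if the arm or the gripper's body presses on something with over 40 N, if the wrist force passes 120 N, or if a joint passes its speed limit or range.

## Working session

There is one attempt and no reset: what is moved stays moved. The work goes in short steps, Python scripts to look and compute and a shell command to move; the robot and the scene stay as the last step left them, time stands still between calls to the robot, and variables do not carry over. Pictures are saved under pics/ and viewed, and the job is handed in when it is done.

```bash
ls; mkdir -p pics; python3 - <<'E'
from rig import status, vision
import cv2, numpy as np
print(status.state())
for n in ("side","top"):
    s=vision.snapshot(n)
    np.savez(f"pics/{n}0.npz",**{k:np.array(v) for k,v in s.items()})
    cv2.imwrite(f"pics/{n}0.png",s["frame"][:,:,::-1])
    print(n,s["fov_y"],s["cx"],s["cy"],s["position"],s["rotation"])
E
```

```text
pics
{'clock': 0.0, 'joint_pos': array([ 1.04249468e+00,  5.28428863e-01,  1.43388301e+00, -2.37145279e-05,
        1.18136917e+00, -1.78459618e-01]), 'qd': array([ 0.00089492, -0.00042313, -0.00115606, -0.00089985, -0.0001596 ,
        0.00118449]), 'joint_efforts': array([ 7.00230958e-04, -4.40058947e+01, -1.76587629e+01,  6.34296192e-02,
        5.84631076e-02, -1.51138088e-04]), 'tcp_pos': array([213.80752557, 586.53133455, 221.6006697 ]), 'tool_rot': array([-5.46596081e-01, -3.09296238e+00,  3.08897327e-03]), 'contact_force': array([ 0.04472802,  0.21192947, -1.01309895]), 'ft_torque': array([0.02054728, 0.0164498 , 0.00154785]), 'opening': 87.03671914780857}
side 42.19268952774681 317.17955595714227 204.34106094265073 [   58.24731961 -1139.36048205   872.14848012] [-2.07550397  0.27711097 -0.17526962]
top 49.21363213118701 313.60272282733274 193.5296492469962 [ 342.79479589   58.7458947  1291.06669886] [-2.19787368  2.17269607 -0.04853352]
```

View pics/side0.png

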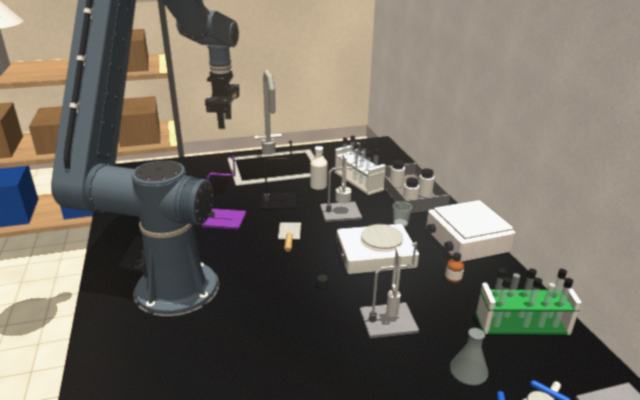

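View pics/top0.png

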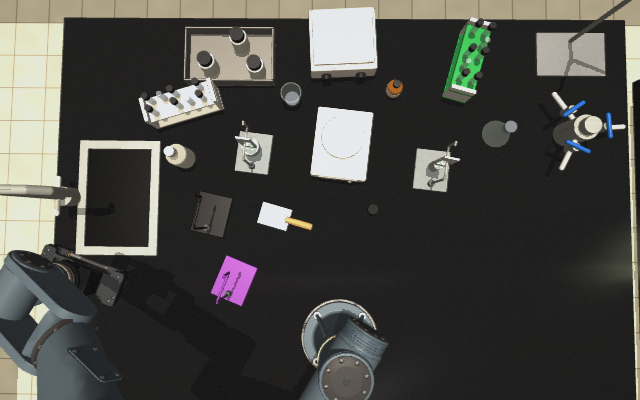

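The overview shows two grey stands, at about (252,150) and (433,168) in the top view, with the balance between them at (342,140). The purple and black look-alikes are at (234,281) and (212,214). I'll zoom in on the stands.

```bash
cat > h.py <<'E'
import numpy as np, cv2
from scipy.spatial.transform import Rotation as R
def load(f): 
    d=np.load(f); return {k:d[k] for k in d.files}
def foc(s): return 200/np.tan(np.radians(float(s["fov_y"]))/2)
def Rm(s):
    r=np.array(s["rotation"]); return r if r.shape==(3,3) else R.from_rotvec(r).as_matrix()
def cloud(s):
    f=foc(s); v,u=np.mgrid[0:400,0:640]; z=s["depth"]
    c=np.stack([(u-s["cx"])/f*z,(v-s["cy"])/f*z,z],-1)
    return c@Rm(s).T+s["position"]
def ray(s,u,v):
    f=foc(s); d=Rm(s)@np.array([(u-s["cx"])/f,(v-s["cy"])/f,1.]); return np.array(s["position"]),d
def atz(s,u,v,z):
    p,d=ray(s,u,v); return p+d*(z-p[2])/d[2]
def proj(s,P):
    c=(np.atleast_2d(P)-s["position"])@Rm(s); f=foc(s)
    return np.c_[c[:,0]/c[:,2]*f+s["cx"],c[:,1]/c[:,2]*f+s["cy"]]
def tri(s1,uv1,s2,uv2):
    p,d=ray(s1,*uv1);q,e=ray(s2,*uv2)
    d/=np.linalg.norm(d);e/=np.linalg.norm(e)
    t=np.linalg.lstsq(np.c_[d,-e],q-p,rcond=None)[0]
    a=p+d*t[0];b=q+e*t[1]; return (a+b)/2,np.linalg.norm(a-b)
def crop(s,u0,v0,w,h,k,fn):
    cv2.imwrite(fn,cv2.resize(s["frame"][v0:v0+h,u0:u0+w,::-1],None,fx=k,fy=k,interpolation=cv2.INTER_CUBIC))
E
python3 - <<'E'
from h import *
s=load("pics/side0.npz");t=load("pics/top0.npz")
a=lambda s,u,v,w,h:cv2.resize(s["frame"][v:v+h,u:u+w,::-1],(400,300),interpolation=cv2.INTER_CUBIC)
im=np.vstack([np.hstack([a(s,305,145,100,75),a(s,345,235,100,75+30)]),np.hstack([a(t,215,110,80,60),a(t,400,135,80,60)])])
im[:300,400:]=cv2.resize(s["frame"][235:340,345:485,::-1],(400,300),interpolation=cv2.INTER_CUBIC)
cv2.imwrite("pics/z0.png",im)
C=cloud(t)
for u,v in [(340,138),(328,150),(265,165),(240,165),(445,185),(420,185)]: print(u,v,C[v,u].round(1))
E
```

```text
340 138 [571.    3.4  71.9]
328 150 [537.   36.8  69.7]
265 165 [499.6 220.9  13.3]
240 165 [498.4 294.1  16.7]
445 185 [ 445.8 -305.5   18.9]
420 185 [ 445.1 -233.4   17.3]
```

View pics/z0.png

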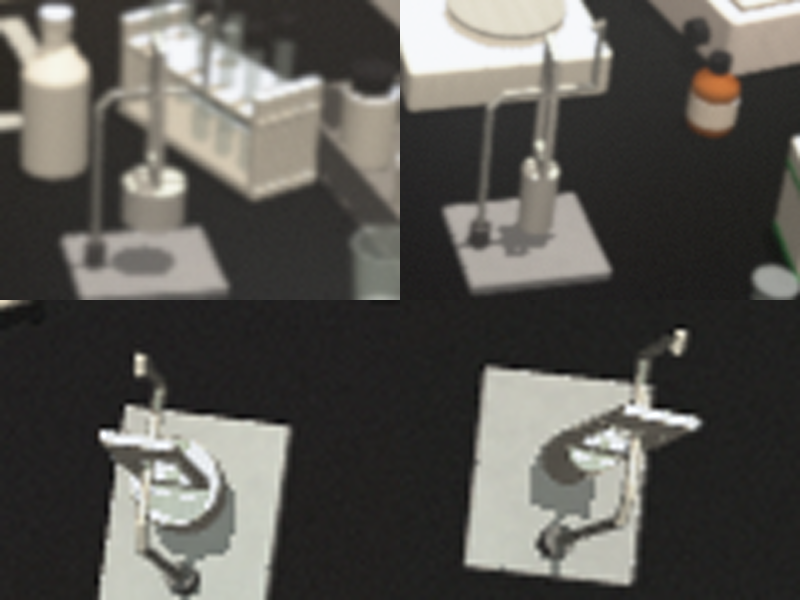

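```bash
python3 - <<'E'
from h import *
s=load("pics/side0.npz");t=load("pics/top0.npz")
crop(s,315,145,55,80,10,"pics/zs.png") if 0 else None
crop(s,315,145,60,60,10,"pics/zs.png")
crop(t,225,113,55,55,10,"pics/zt.png")
E
```

```text
(no output)
```

View pics/zs.png

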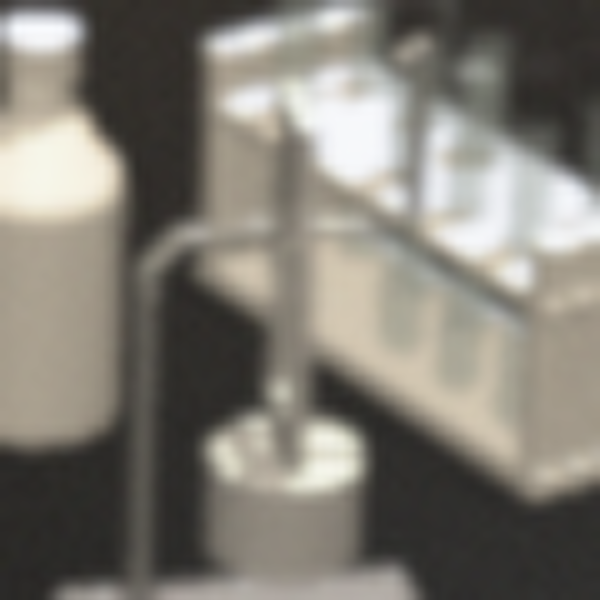

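View pics/zt.png

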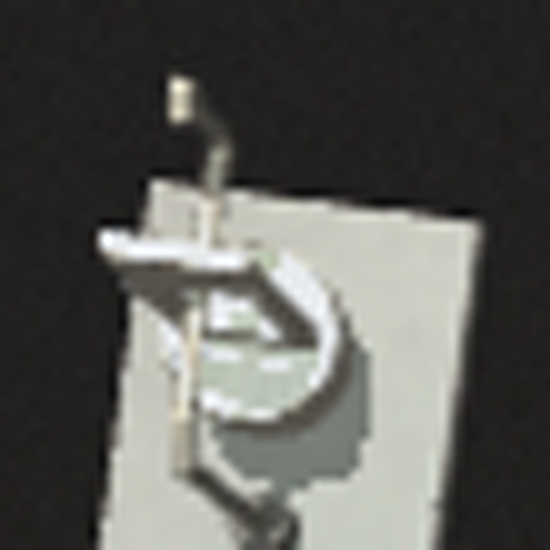

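```bash
python3 - <<'E'
from h import *
s=load("pics/side0.npz");t=load("pics/top0.npz")
T=lambda x,y:(225+(x+.5)/10-.5,113+(y+.5)/10-.5)
S=lambda x,y:(315+(x+.5)/10-.5,145+(y+.5)/10-.5)
print("tip",tri(t,T(181,95),s,S(415,45)))
print("bend",tri(t,T(188,455),s,S(160,250)))
print("corner",tri(t,T(213,195),s,S(412,225)))
# base rectangle
g=t["frame"].astype(int)
m=((g.min(2)>110)).astype(np.uint8); m[:128]=0;m[180:]=0;m[:,:225]=0;m[:,285:]=0
n,l,st,c=cv2.connectedComponentsWithStats(m)
k=1+np.argmax(st[1:,4]);pts=np.argwhere(l==k)[:,::-1].astype(np.float32)
print(st[k],cv2.minAreaRect(pts))
b=cv2.boxPoints(cv2.minAreaRect(pts))
w=np.array([atz(t,*p,15) for p in b]);print(w.round(1),np.linalg.norm(w-np.roll(w,1,0),axis=1))
e=w-np.roll(w,1,0);print(np.degrees(np.arctan2(e[:,1],e[:,0])))
C=cloud(t); 
for x,y in [(110,240),(180,248),(250,262),(215,270),(300,340),(330,320),(300,380),(220,400),(181,95),(188,455)]:
    u,v=T(x,y); print(x,y,C[round(v),round(u)].round(1))
print("pan");M=(abs(C[...,2]-70)<6)&(abs(C[...,0]-571)<90)&(abs(C[...,1])<90)
P=C[M];print(P.min(0),P.max(0),P.mean(0),M.sum())
E
```

```text
tip (array([578.31915232, 251.28504922, 226.97331264]), np.float64(2.28234791783427))
bend (array([498.70853391, 258.85191925, 162.4410241 ]), np.float64(0.41223022155275185))
corner (array([572.9107904 , 251.68698809, 164.88806976]), np.float64(12.254841437845354))
[ 235  128   38   47 1182] ((251.64002990722656, 150.48484802246094), (36.9262580871582, 43.27989959716797), 7.853313446044922)
[[485.3 322.5  15. ]
 [613.  307.8  15. ]
 [598.9 199.1  15. ]
 [471.5 214.3  15. ]] [109.00132524 128.55437025 109.61357303 128.3158398 ]
[ 82.73810832  -6.52971275 -97.38325075 173.1983613 ]
110 240 [545.4 270.2 208.9]
180 248 [545.3 252.3 210.5]
250 262 [543.4 237.3 194. ]
215 270 [539.4 246.1 201.7]
300 340 [538.7 238.6  98.5]
330 320 [545.9 231.7  89.7]
300 380 [529.7 240.4  84.9]
220 400 [523.8 262.5  85.6]
181 95 [579.6 250.1 227. ]
188 455 [499.5 260.3 159.1]
pan
[516.85402069 -61.51779912  64.20568132] [634.5944167   54.23172799  75.96778447] [575.16096135  -2.82706017  71.26386615] 1361
```

```bash
python3 - <<'E'
from h import *
s=load("pics/side0.npz");t=load("pics/top0.npz")
C=cloud(t);D=cloud(s)
for nm,Q in(("top",C),("side",D)):
    box=(abs(Q[...,0]-540)<60)&(abs(Q[...,1]-252)<45)
    for lo,hi in((76,94),(175,190),(190,202),(202,216),(216,240)):
        P=Q[box&(Q[...,2]>lo)&(Q[...,2]<hi)]
        if len(P): print(nm,lo,hi,len(P),P.min(0).round(),P.max(0).round(),P.mean(0).round(1))
# predicted overlay
def draw(tip,yaw,mx,my,my_yaw,fn):
    c,sn=np.cos(yaw),np.sin(yaw);ex=np.array([c,sn,0]);ez=np.array([0,0,1.])
    hook=np.array([tip-6*ex,tip,tip-60*ez,tip-60*ez-85*ex,tip-60*ez-85*ex-150*ez])
    fx=np.array([np.cos(my_yaw),np.sin(my_yaw),0]);fy=np.array([-fx[1],fx[0],0])
    b=np.array([mx,my,tip[2]-57-118]);a=np.linspace(0,2*np.pi,40)
    loops=[hook,[b+fy*19*i+ez*z+fx*j for i,z,j in((-1,158,3),(1,158,3),(1,158,-3),(-1,158,-3),(-1,158,3))],
     [b+fy*19*i+ez*z-fx*3 for i,z in((-1,36),(1,36),(1,158),(-1,158),(-1,36))],
     [b+fy*13*i+ez*z-fx*3 for i,z in((-1,54),(1,54),(1,118),(-1,118),(-1,54))],
     [b+25*(np.cos(x)*fx+np.sin(x)*fy)+36*ez for x in a],[b+25*(np.cos(x)*fx+np.sin(x)*fy) for x in a]]
    out=[]
    for im,(u,v) in((s,(312,145)),(t,(225,110))):
        I=cv2.resize(im["frame"][v:v+64,u:u+50,::-1],None,fx=8,fy=8,interpolation=cv2.INTER_CUBIC)
        for i,L in enumerate(loops):
            p=((proj(im,np.array(L))-[u,v]+.5)*8).round().astype(np.int32)
            cv2.polylines(I,[p.reshape(-1,1,2)],False,[(0,0,255),(0,255,0),(255,0,0),(255,255,0),(0,255,255),(0,200,255)][i],1)
        out.append(I)
    cv2.imwrite(fn,np.hstack(out))
draw(np.array([578.3,251,226.]),np.radians(-6.5),543,254,np.radians(-6.5),"pics/ov1.png")
E
```

```text
top 76 94 158 [495. 232.  77.] [566. 280.  94.] [538.  251.3  86.7]
top 175 190 18 [538. 237. 176.] [583. 273. 189.] [549.8 254.7 183.5]
top 190 202 16 [538. 237. 191.] [580. 273. 202.] [545.6 251.6 196.3]
top 202 216 45 [539. 237. 204.] [582. 273. 215.] [546.5 254.8 208.6]
top 216 240 10 [572. 249. 222.] [582. 253. 232.] [577.8 251.1 227. ]
side 76 94 123 [494. 225.  77.] [568. 284.  93.] [538.2 246.8  84.4]
side 175 190 23 [536. 231. 175.] [583. 267. 188.] [553.2 248.  182.5]
side 190 202 24 [535. 230. 190.] [582. 270. 202.] [552.5 247.3 195.5]
side 202 216 26 [536. 233. 203.] [582. 274. 215.] [552.4 251.1 207.6]
side 216 240 10 [575. 245. 217.] [581. 253. 229.] [577. 249. 223.]
```

View pics/ov1.png

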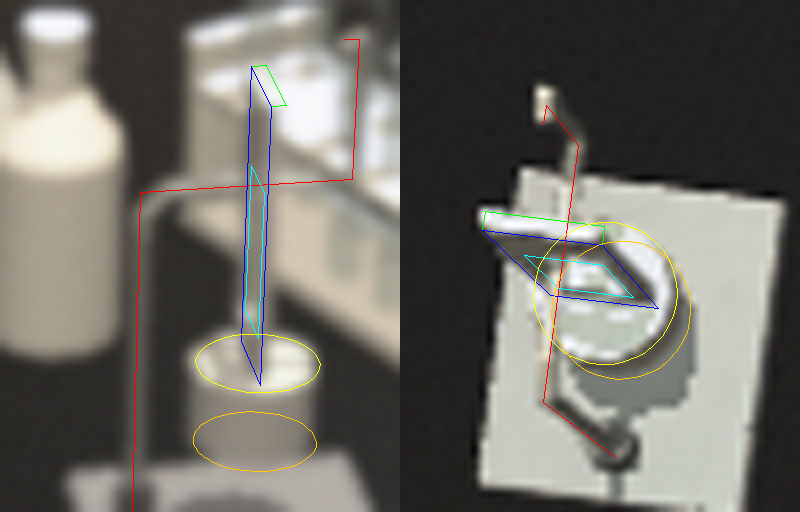

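```bash
cat >> h.py <<'E'
def pose():
    from rig import status
    st=status.state(); return np.array(st["tcp_pos"]),R.from_rotvec(st["tool_rot"]),st
def down(yaw,lean=0):  # tool x along dir yaw(deg) backwards/forwards, lean top towards -x
    pass
E
python3 - <<'E'
from h import *
p,r,st=pose(); M=r.as_matrix(); print(M.round(3))
yaw=np.radians(-6.5);ex=np.array([np.cos(yaw),np.sin(yaw),0]);ey=np.array([-ex[1],ex[0],0])
for sg in(1,-1):
    G=np.c_[sg*ex,-sg*ey,[0,0,-1]]
    print(sg,"turn tool",(r.inv()*R.from_matrix(G)).as_rotvec().round(4))
for tgt in([543,253.5,280],):
    d=np.array(tgt)-p; print("world",d.round(1),"tool",(M.T@d).round(1))
# pan circle fit
t=load("pics/top0.npz");C=cloud(t)
I=cv2.resize(t["frame"][100:190,300:385,::-1],None,fx=6,fy=6,interpolation=cv2.INTER_CUBIC)
a=np.linspace(0,2*np.pi,60);cc=np.array([575.5,-3,70]);L=cc+60*np.c_[np.cos(a),np.sin(a),0*a]
q=((proj(t,L)-[300,100]+.5)*6).round().astype(np.int32);cv2.polylines(I,[q.reshape(-1,1,2)],True,(0,0,255),1)
s=load("pics/side0.npz");J=cv2.resize(s["frame"][210:280,330:425,::-1],None,fx=3,fy=3,interpolation=cv2.INTER_CUBIC)
q=((proj(s,L)-[330,210]+.5)*3).round().astype(np.int32);cv2.polylines(J,[q.reshape(-1,1,2)],True,(0,0,255),1)
I=cv2.copyMakeBorder(I,0,0,0,285,cv2.BORDER_CONSTANT);I[:210,510:]=J
cv2.imwrite("pics/pan.png",I)
E
```

```text
[[-0.939  0.343 -0.001]
 [ 0.343  0.939 -0.002]
 [ 0.    -0.002 -1.   ]]
1 turn tool [-8.0000e-04  2.8000e-03  2.9053e+00]
-1 turn tool [-0.0019 -0.0006 -0.2363]
world [ 329.2 -333.1   58.3] tool [-423.4 -200.2  -58.1]
```

View pics/pan.png

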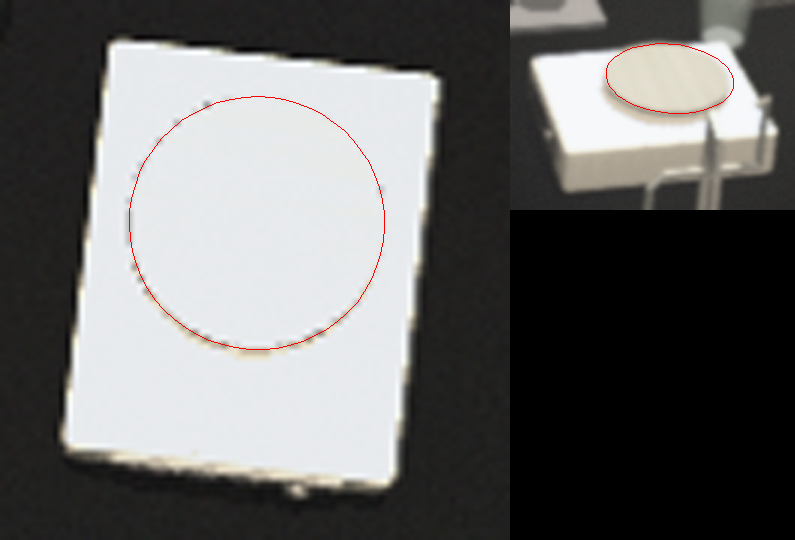

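The overlays match: hook tip is about (579,251,226), hook yaw about -6.5°, mass about (543,253.5) with its underside at z≈50, and pan centre (575.5,-3,70). I'll move above the mass.

```bash
python3 -m inch '[[0,0,0,0,0,-0.03,-1],[0,0,0,0,0,-0.03,-1],[0,0,0,-0.03,-0.0143,0,-1],[0,0,0,-0.03,-0.0143,0,-1],[0,0,0,-0.03,-0.0143,0,-1],[0,0,0,-0.03,-0.0143,0,-1],[0,0,0,-0.03,-0.0143,0,-1],[0,0,0,-0.03,-0.0143,0,-1],[0,0,0,-0.03,-0.0143,0,-1],[0,0,0,-0.03,-0.0143,0,-1],[0,0,0,-0.03,-0.0143,0,-1],[0,0,0,-0.03,-0.0143,0,-1],[0,0,0,-0.03,-0.0143,0,-1],[0,0,-0.079,-0.03,-0.0143,0,-1],[0,0,-0.079,0,0,0,-1],[0,0,-0.078,0,0,0,-1],[0,0,0,0,0,0,-1]]'
python3 - <<'E'
from h import *
p,r,st=pose();M=r.as_matrix()
yaw=np.radians(-6.5);ex=np.array([np.cos(yaw),np.sin(yaw),0]);ey=np.array([-ex[1],ex[0],0])
G=np.c_[-ex,ey,[0,0,-1]]
print(p,"turn",(r.inv()*R.from_matrix(G)).as_rotvec().round(4),"shift",(M.T@(np.array([543,253.5,250])-p)).round(1))
E
```

```text
clock: 1.8
tcp_pos: [493.5, 302.0, 282.0]
tool_rot: [-0.18, -3.135, 0.001]
contact_force: [-0.3, -0.3, 0.3]
opening: 87.0
[493.47549944 302.04259138 281.96931544] turn [-0.0005 -0.0012 -0.0014] shift [-54.8 -42.5  31.9]
```

```bash
python3 -m inch '[[0,0,0,-0.018,-0.014,0,-1],[0,0,0,-0.018,-0.014,0,-1],[0,0,0,-0.0185,-0.0145,0,-1],[0,0,0,0,0,0.016,-1],[0,0,0,0,0,0.016,-1],[0,0,0,0,0,0,-1]]'
python3 - <<'E'
from h import *
from rig import vision
p,r,st=pose();M=r.as_matrix();print(p,M.round(3))
for n in("side","top"):
    s=vision.snapshot(n); np.savez(f"pics/{n}1.npz",**{k:np.array(v) for k,v in s.items()})
    if n=="side": crop(s,300,90,110,115,5,"pics/s1.png")
    else: crop(s,190,80,110,110,5,"pics/t1.png")
E
```

```text
clock: 2.4
tcp_pos: [541.0, 253.7, 248.0]
tool_rot: [-0.181, -3.131, 0.003]
contact_force: [-0.2, 0.3, -0.5]
opening: 87.2
[540.98190414 253.68557792 248.01888061] [[-0.993  0.115 -0.006]
 [ 0.115  0.993 -0.001]
 [ 0.006 -0.002 -1.   ]]
```

View pics/s1.png

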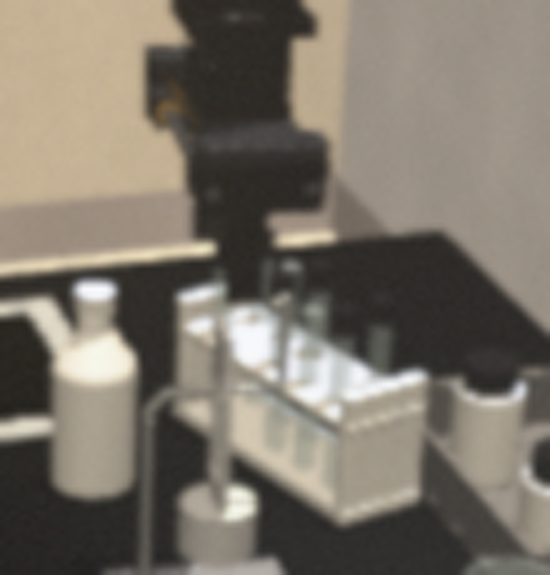

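View pics/t1.png

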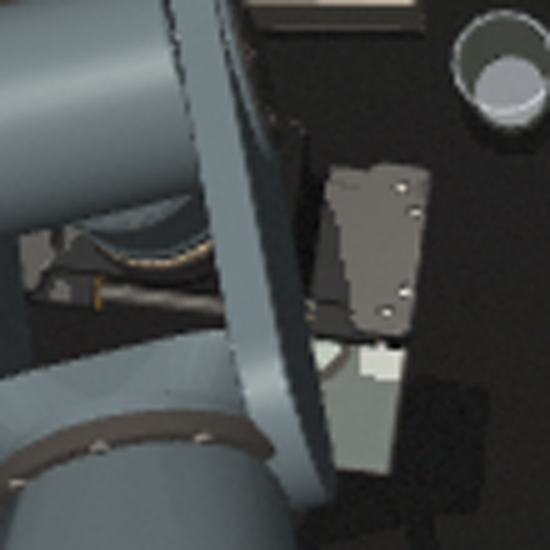

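```bash
python3 - <<'E'
from h import *
s=load("pics/side1.npz")
yaw=np.radians(-6.5);ex=np.array([np.cos(yaw),np.sin(yaw),0]);ey=np.array([-ex[1],ex[0],0])
for P in([541,253.7,248],np.array([541,253.7,248])-50*ey,np.array([543,253.5,208])+19*ey,np.array([543,253.5,208])-19*ey):
    print(((proj(s,np.array(P))[0]-[300,90]+.5)*5).round(1))
crop(s,325,130,50,40,14,"pics/s1b.png")
E
```

```text
[227.3 270.4]
[244.4 303.1]
[221.9 317.5]
[234.4 342.6]
```

View pics/s1b.png

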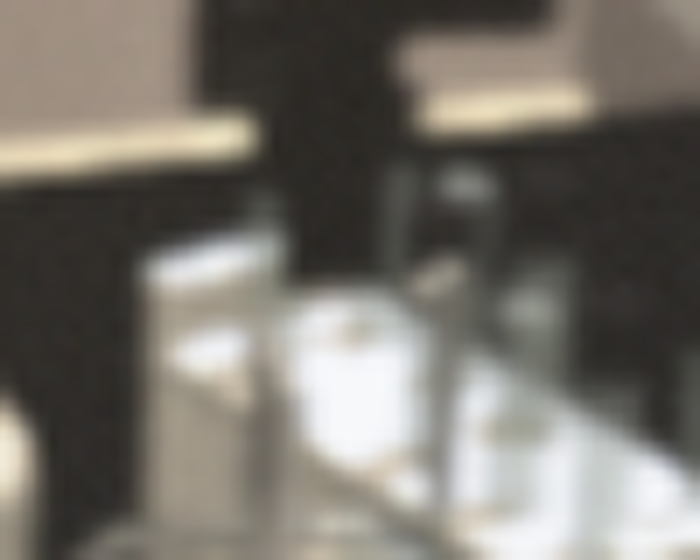

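```bash
python3 -m inch '[[0,0,0,0.001,0,0.02,-1],[0,0,0,0,0,0.02,-1],[0,0,0,0,0,0.015,-1],[0,0,0,0,0,0.01,-1],[0,0,0,0,0,0.007,-1],[0,0,0,0,0,0.003,-1],[0,0,0,0,0,0,-1]]' 45
python3 - <<'E'
from h import *
from rig import vision
p,r,st=pose();print(p,r.as_matrix().round(3),st["contact_force"])
s=vision.snapshot("side");crop(s,300,110,90,90,6,"pics/s2.png")
E
```

```text
clock: 3.2
tcp_pos: [542.1, 254.4, 175.7]
tool_rot: [0.179, 3.136, 0.0]
contact_force: [-0.4, 0.3, 0.7]
opening: 86.8
[542.07580387 254.4164588  175.74734488] [[-0.994  0.113  0.   ]
 [ 0.113  0.994  0.   ]
 [-0.     0.    -1.   ]] [-0.39153968  0.26990435  0.69382641]
```

View pics/s2.png

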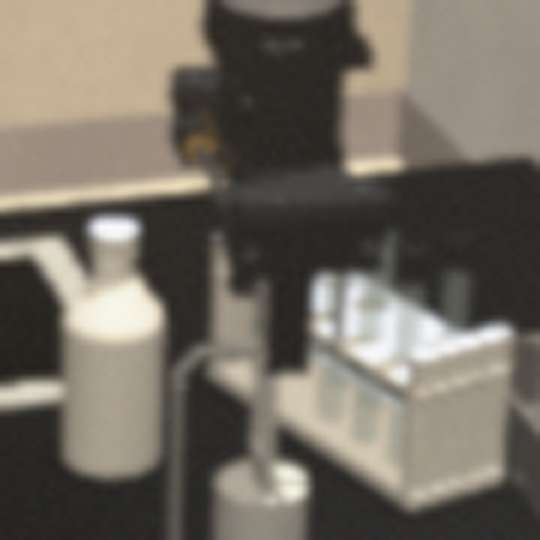

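The fingers straddle the strap, with the near finger at (288,330) in the crop and the strap at about (263,330). I'll shift 3 mm toward the post, go 3 mm lower and close.

```bash
python3 -m inch '[[0,0,0,0.003,0,0.003,-1],[0,0,0,0,0,0,-0.3],[0,0,0,0,0,0,0.3],[0,0,0,0,0,0,1],[0,0,0,0,0,0,1],[0,0,0,0,0,0,1],[0,0,0,0,0,0,1],[0,0,0,0,0,0,1],[0,0,0,0,0,0,1]]' 45
python3 - <<'E'
from h import *
p,r,st=pose();print(p,r.as_matrix().round(3),st["contact_force"],st["ft_torque"],st["opening"])
E
```

```text
clock: 4.15
tcp_pos: [539.1, 254.9, 172.7]
tool_rot: [0.179, 3.136, 0.001]
contact_force: [1.1, 1.0, 0.2]
opening: 37.0
[539.13014232 254.8791249  172.74849703] [[-0.994  0.114  0.001]
 [ 0.114  0.994  0.001]
 [-0.001  0.001 -1.   ]] [1.10572616 1.00025856 0.22845757] [0.15721677 0.04107891 0.00632947] 37.010931040706495
```

Gripped at 37 mm (the strap is 38). I'll raise it to slot mid-height.

```bash
python3 -m inch '[[0,0,0,0,0,-0.005,1],[0,0,0,0,0,-0.006,1],[0,0,0,0,0,-0.007,1],[0,0,0,0,0,-0.007,1],[0,0,0,0,0,-0.007,1],[0,0,0,0,0,0,1],[0,0,0,0,0,0,1]]'
python3 - <<'E'
from h import *
from rig import vision
p,r,st=pose();print(p,st["contact_force"],st["opening"])
s=vision.snapshot("side");np.savez("pics/s3.npz",**{k:np.array(v) for k,v in s.items()});crop(s,300,110,90,90,6,"pics/s3.png")
E
```

```text
clock: 4.85
tcp_pos: [538.9, 254.6, 204.8]
tool_rot: [0.179, 3.136, 0.0]
contact_force: [-0.1, -0.4, -2.2]
opening: 37.1
[538.92045157 254.61114569 204.84597732] [-0.10465373 -0.37851738 -2.17026269] 37.0629490479157
```

View pics/s3.png

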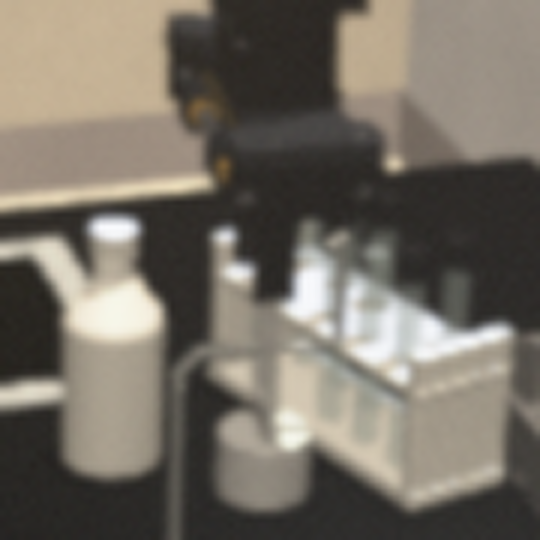

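```bash
python3 -m inch '[[0,-0.0611,0,0.0022,0,0,1],[0,-0.0611,0,0.0022,0,0,1],[0,-0.0611,0,0.0022,0,0,1],[0,-0.0611,0,0.0022,0,0,1],[0,-0.0611,0,0.0023,0,0,1],[0,-0.0611,0,0.0023,0,0,1],[0,-0.0611,0,0.0023,0,0,1],[0,-0.0611,0,0.0023,0,0,1],[0,-0.0611,0,0.0023,0,0,1],[0,-0.0611,0,0.0023,0,0,1],[0,0,0,0,0,0,1],[0,0,0,0,0,0,1]]'
cat >> h.py <<'E'
EX=np.array([np.cos(np.radians(-6.5)),np.sin(np.radians(-6.5)),0])
def slot(p,r):
    c=p+r.as_matrix()[:,2]*36.7; tip=np.array([578.5,251,226.]); d=c-tip
    ey=np.array([-EX[1],EX[0],0])
    return c, np.array([d@EX,d@ey,d[2]])
def rep(n,u=300,v=100,w=100,h=100):
    from rig import vision
    p,r,st=pose();M=r.as_matrix();c,l=slot(p,r)
    print("tcp",p.round(1),"z",M[:,2].round(3),"lean",np.degrees(np.arccos(-M[2,2])).round(1),"slot",c.round(1),"rel tip",l.round(1),"F",st["contact_force"].round(1),"op",st["opening"])
    for nm,col in(("ex",EX),("up",np.array([0,0,1.])),("ey",np.array([-EX[1],EX[0],0]))): print(nm,"in tool",(M.T@col).round(3))
    s=vision.snapshot("side");np.savez(f"pics/{n}.npz",**{k:np.array(v) for k,v in s.items()});crop(s,u,v,w,h,6,f"pics/{n}.png")
E
python3 -c "
from h import *
rep('s4')"
```

```text
clock: 6.1
tcp_pos: [517.9, 256.5, 198.2]
tool_rot: [0.145, 2.538, -0.048]
contact_force: [-0.3, -0.7, -2.1]
opening: 37.3
tcp [517.9 256.5 198.2] z [ 0.561 -0.066 -0.825] lean 34.4 slot [538.4 254.  168. ] rel tip [-40.1  -1.5 -58. ] F [-0.3 -0.7 -2.1] op 37.270406820149276
ex in tool [-0.825  0.002  0.565]
up in tool [-0.565 -0.002 -0.825]
ey in tool [ 0.     1.    -0.003]
```

View pics/s4.png

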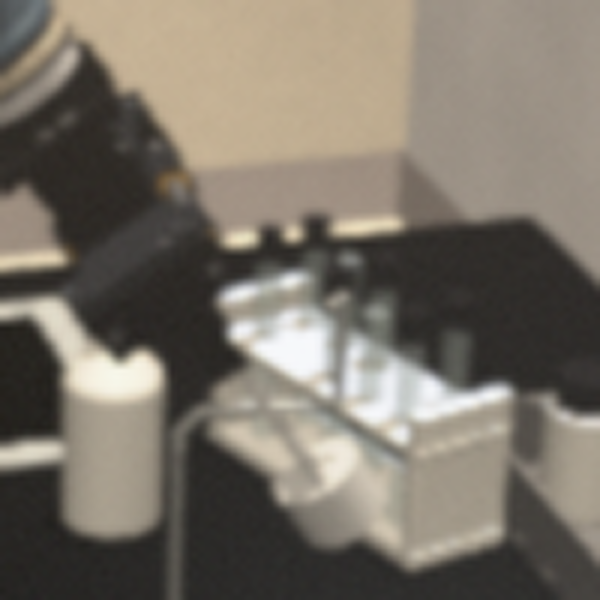

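```bash
python3 -m inch '[[0,0,0,-0.0041,0,0.0028,1],[0,0,0,-0.0041,0,0.0028,1],[0,0,0,-0.0041,0,0.0028,1],[0,0,0,-0.0041,0,0.0028,1],[0,0,0,-0.0041,0,0.0028,1],[0,0,0,-0.0041,0,0.0028,1],[0,0,0,-0.0041,0,0.0028,1],[0,0,0,-0.0041,0,0.0028,1],[0,0,0,0,0,0,1],[0,0,0,0,0,0,1]]'
python3 -c "
from h import *
rep('s5')"
```

```text
clock: 7.15
tcp_pos: [557.6, 251.7, 198.6]
tool_rot: [0.146, 2.536, -0.048]
contact_force: [-0.1, 1.2, -2.7]
opening: 37.1
tcp [557.6 251.7 198.6] z [ 0.562 -0.067 -0.824] lean 34.5 slot [578.2 249.3 168.4] rel tip [ -0.1  -1.8 -57.6] F [-0.1  1.2 -2.7] op 37.12836710920323
ex in tool [-0.824  0.002  0.566]
up in tool [-0.566 -0.002 -0.824]
ey in tool [ 0.001  1.    -0.003]
```

View pics/s5.png

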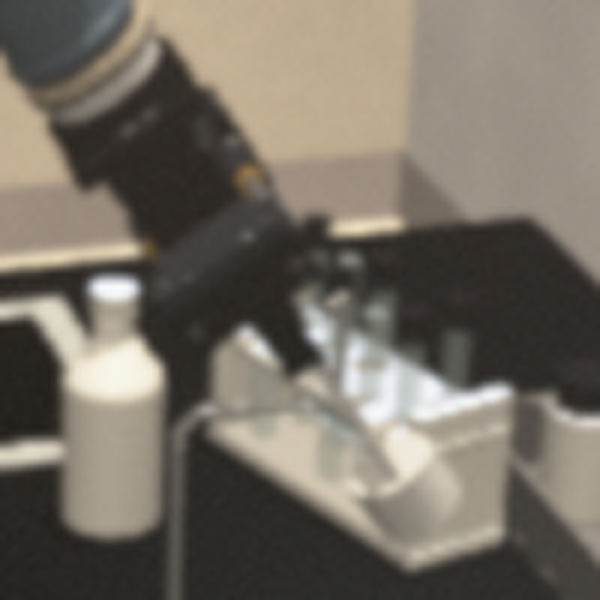

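```bash
python3 -m inch '[[0,0,0,-0.0034,0,-0.0049,1],[0,0,0,-0.0034,0,-0.0049,1],[0,0,0,-0.0034,0,-0.0049,1],[0,0,0,-0.0034,0,-0.0049,1],[0,0,0,0,0,0,1]]'
python3 -c "
from h import *
rep('s6')"
```

```text
clock: 7.7
tcp_pos: [558.3, 252.2, 224.1]
tool_rot: [0.146, 2.534, -0.046]
contact_force: [0.3, -0.2, -1.6]
opening: 37.5
tcp [558.3 252.2 224.1] z [ 0.564 -0.065 -0.823] lean 34.6 slot [579.  249.8 193.9] rel tip [  0.7  -1.1 -32.1] F [ 0.3 -0.2 -1.6] op 37.48413789478914
ex in tool [-0.823  0.002  0.568]
up in tool [-0.568 -0.    -0.823]
ey in tool [ 0.001  1.    -0.001]
```

View pics/s6.png

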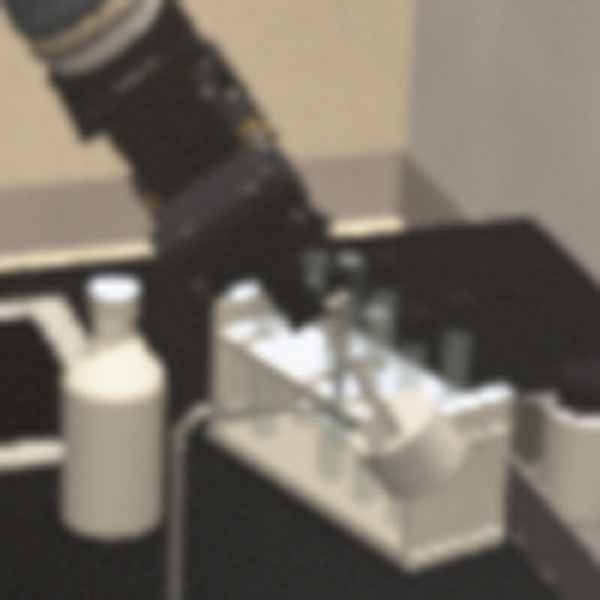

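```bash
python3 -m inch '[[0,0,0,-0.0028,0,-0.0041,1],[0,0,0,-0.0028,0,-0.0041,1],[0,0,0,-0.0028,0,-0.0041,1],[0,0,0,-0.0028,0,-0.0041,1],[0,0,0,0,0,0,1]]'
python3 -c "
from h import *
rep('s7')"
```

```text
clock: 8.25
tcp_pos: [558.2, 252.1, 243.7]
tool_rot: [0.146, 2.534, -0.046]
contact_force: [-0.3, 0.4, -1.4]
opening: 37.3
tcp [558.2 252.1 243.7] z [ 0.564 -0.066 -0.823] lean 34.6 slot [578.9 249.7 213.5] rel tip [  0.6  -1.2 -12.5] F [-0.3  0.4 -1.4] op 37.31700349305557
ex in tool [-0.823  0.002  0.568]
up in tool [-0.568 -0.    -0.823]
ey in tool [ 0.001  1.    -0.001]
```

View pics/s7.png

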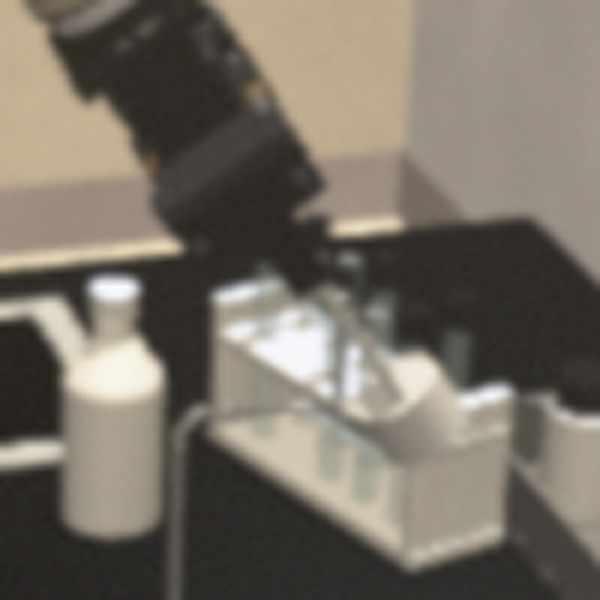

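```bash
python3 -m inch '[[0,0,0,-0.005,0,0,1],[0,0,0,-0.006,0,0,1],[0,0,0,-0.006,0,0,1],[0,0,0,-0.007,0,0,1],[0,0,0,-0.008,0,0,1],[0,0,0,-0.008,0,0,1],[0,0,0,0,0,0,1]]'
python3 -c "
from h import *
rep('s8')"
```

```text
clock: 9.0
tcp_pos: [592.3, 248.2, 266.5]
tool_rot: [0.147, 2.533, -0.046]
contact_force: [0.4, -0.0, -2.3]
opening: 37.5
tcp [592.3 248.2 266.5] z [ 0.565 -0.066 -0.823] lean 34.7 slot [613.  245.8 236.4] rel tip [34.9 -1.2 10.4] F [ 0.4 -0.  -2.3] op 37.5364912287539
ex in tool [-0.823  0.002  0.569]
up in tool [-0.569 -0.    -0.823]
ey in tool [ 0.002  1.    -0.001]
```

View pics/s8.png

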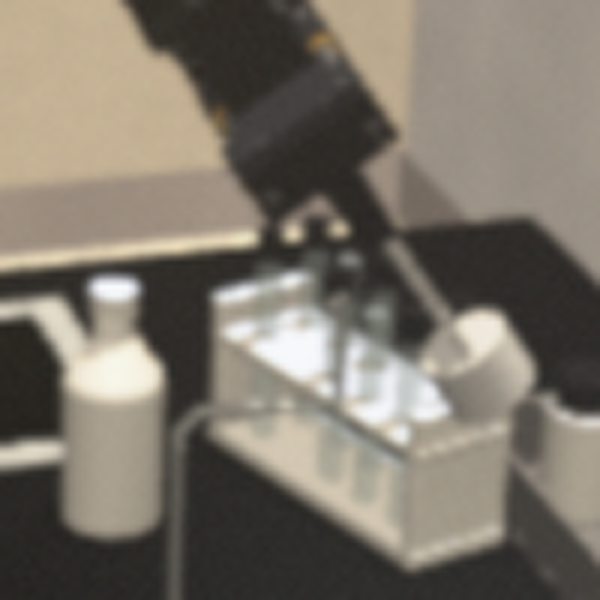

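```bash
python3 -m inch '[[0,0,0,-0.0086,0,-0.0123,1],[0,0,0,-0.0114,0,-0.0165,1],[0,0,0,-0.0086,0,-0.0123,1],[0,0,0,0,-0.015,0,1],[0,0,0,0,-0.025,0,1],[0,0,0,0,-0.025,0,1],[0,0,0,0,-0.025,0,1],[0,0,0,0,-0.025,0,1],[0,0.06,0,0,-0.02,0,1],[0,0.06,0,0,-0.015,0,1],[0,0.06,0,0,-0.01,0,1],[0,0.06,0,0,-0.01,0,1],[0,0.06,0,0,-0.01,0,1],[0,0.06,0,0,-0.01,0,1],[0,0.06,0,0,-0.01,0,1],[0,0.06,0,0,-0.01,0,1],[0,0.06,0,0,-0.01,0,1],[0,0.065,0,0,-0.005,0,1],[0,0,0,0,0,0,1],[0,0,0,0,0,0,1]]'
python3 -c "
from h import *
rep('s9',330,120,100,100)
p,r,st=pose();M=r.as_matrix();print(p,M.round(3))
print((M.T@(np.array([575.5,-3,230])-p)).round(1),(r.inv()*R.from_matrix(np.c_[-EX,[-EX[1],EX[0],0],[0,0,-1]])).as_rotvec())"
```

```text
clock: 11.05
tcp_pos: [564.7, 24.8, 315.1]
tool_rot: [-0.181, -3.134, 0.002]
contact_force: [0.4, 0.4, -1.2]
opening: 37.9
tcp [564.7  24.8 315.1] z [-0.003 -0.001 -1.   ] lean 0.2 slot [564.6  24.7 278.4] rel tip [  11.8 -226.4   52.4] F [ 0.4  0.4 -1.2] op 37.883276544536244
ex in tool [-1.     0.002 -0.003]
up in tool [ 0.003 -0.001 -1.   ]
ey in tool [ 0.002  1.    -0.001]
[564.23622149  25.06524648 315.15947215] [[-0.993  0.115 -0.003]
 [ 0.115  0.993 -0.001]
 [ 0.003 -0.001 -1.   ]]
[-14.7 -26.5  85.2] [-0.00142833 -0.00307052 -0.00148068]
```

View pics/s9.png

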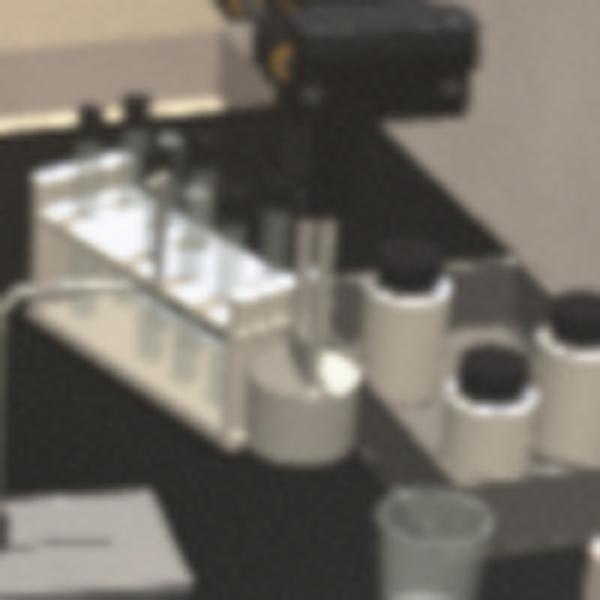

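```bash
python3 -m inch '[[0,0,0,-0.006,-0.011,0.01,1],[0,0,0,-0.006,-0.011,0.02,1],[0,-0.003,0,-0.0015,-0.004,0.025,1],[0,0,0,0,0,0.02,1],[0,0,0,0,0,0.01,1],[0,0,0,0,0,0,1],[0,0,0,0,0,0,1]]'
python3 - <<'E'
from h import *
from rig import vision
rep('s10',330,150,100,100)
p,r,st=pose();M=r.as_matrix()
s=load("pics/s10.npz");c=p+M[:,2]*122.7;print("underside",c)
I=cv2.imread("pics/s10.png");ex=-M[:,0];ey=M[:,1];ez=-M[:,2];a=np.linspace(0,2*np.pi,50)
L=[[c+25*(np.cos(x)*ex+np.sin(x)*ey)+h*ez for x in a] for h in(0,36)]+[[c+ey*19*i+ez*z for i,z in((-1,36),(1,36),(1,118),(-1,118),(-1,36))],[np.array([575.5,-3,70])+60*(np.cos(x)*ex+np.sin(x)*ey) for x in a]]
for l in L: cv2.polylines(I,[((proj(s,np.array(l))-[330,150]+.5)*6).round().astype(np.int32).reshape(-1,1,2)],False,(0,0,255),1)
cv2.imwrite("pics/s10o.png",I)
t=vision.snapshot("top");np.savez("pics/t10.npz",**{k:np.array(v) for k,v in t.items()});crop(t,280,80,110,110,5,"pics/t10.png")
E
```

```text
clock: 11.8
tcp_pos: [575.6, -3.0, 231.0]
tool_rot: [0.18, 3.135, -0.003]
contact_force: [0.3, 0.0, -0.8]
opening: 37.2
tcp [575.6  -3.  231. ] z [ 0.001 -0.002 -1.   ] lean 0.1 slot [575.6  -3.  194.3] rel tip [  25.9 -252.7  -31.7] F [ 0.3  0.  -0.8] op 37.21716498879738
ex in tool [-1.     0.001  0.001]
up in tool [-0.001 -0.002 -1.   ]
ey in tool [ 0.001  1.    -0.002]
underside [576.18363599  -3.21358363 108.8567755 ]
```

View pics/s10o.png

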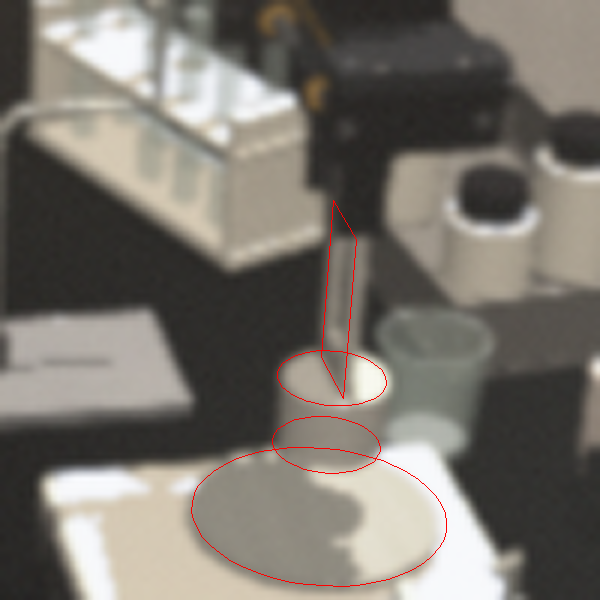

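View pics/t10.png

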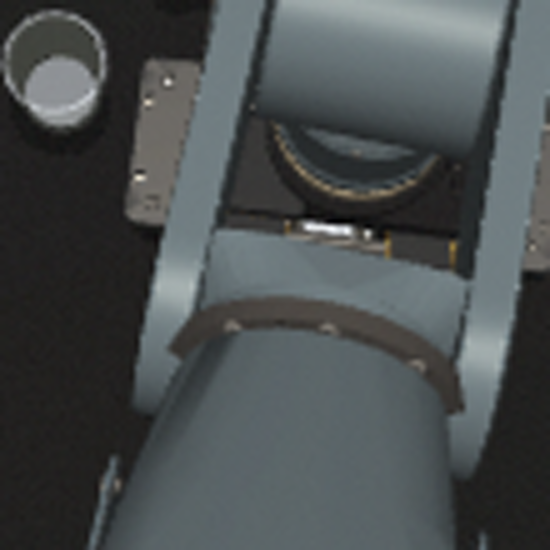

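```bash
python3 -m inch '[[0,0,0,0,0,0.006,1],[0,0,0,0,0,0.006,1],[0,0,0,0,0,0.006,1],[0,0,0,0,0,0.005,1],[0,0,0,0,0,0.003,1],[0,0,0,0,0,0.002,1],[0,0,0,0,0,0.002,1],[0,0,0,0,0,0,1],[0,0,0,0,0,0,1]]'
python3 - <<'E'
from h import *
rep('s11',330,170,100,100)
E
```

```text
clock: 12.8
tcp_pos: [575.2, -2.9, 200.7]
tool_rot: [0.181, 3.136, -0.002]
contact_force: [-1.2, 0.9, -2.3]
opening: 37.3
tcp [575.2  -2.9 200.7] z [ 0.    -0.002 -1.   ] lean 0.1 slot [575.2  -3.  164. ] rel tip [  25.5 -252.7  -62. ] F [-1.2  0.9 -2.3] op 37.29646800046503
ex in tool [-1.     0.002  0.   ]
up in tool [-0.    -0.002 -1.   ]
ey in tool [ 0.002  1.    -0.002]
```

View pics/s11.png

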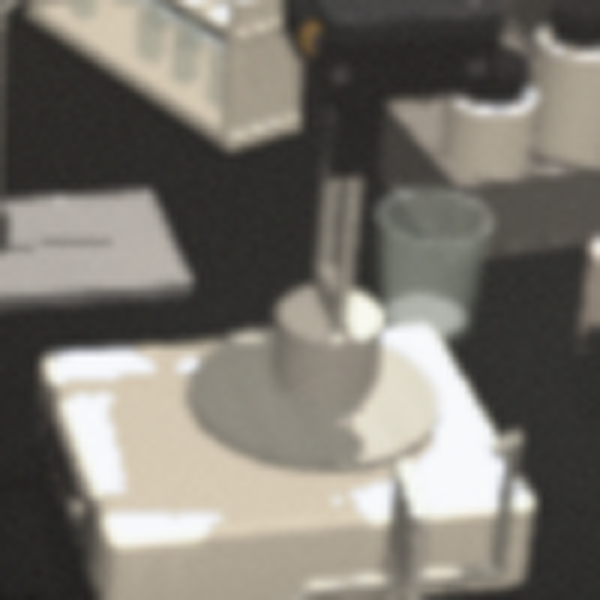

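```bash
for i in 1; do python3 -m inch '[[0,0,0,0,0,0.001,1],[0,0,0,0,0,0.001,1],[0,0,0,0,0,0.001,1],[0,0,0,0,0,0.001,1],[0,0,0,0,0,0.001,1],[0,0,0,0,0,0,1]]'; done
```

```text
clock: 13.45
tcp_pos: [575.0, -2.8, 195.3]
tool_rot: [-0.181, -3.136, 0.002]
contact_force: [0.6, 0.2, -2.6]
opening: 37.4
```

```bash
python3 -m inch '[[0,0,0,0,0,0.0007,1],[0,0,0,0,0,0.0007,1],[0,0,0,0,0,0,1]]'
```

```text
clock: 13.75
tcp_pos: [575.0, -2.9, 194.0]
tool_rot: [-0.181, -3.136, 0.002]
contact_force: [-0.0, 0.1, -2.0]
opening: 37.4
```

```bash
python3 -m inch '[[0,0,0,0,0,0.0007,1],[0,0,0,0,0,0.0005,1],[0,0,0,0,0,0,1]]'
```

```text
clock: 14.05
tcp_pos: [575.2, -2.9, 193.1]
tool_rot: [0.181, 3.136, -0.002]
contact_force: [0.5, 0.4, -0.9]
opening: 37.6
```

```bash
python3 -m inch '[[0,0,0,0,0,0.0005,1],[0,0,0,0,0,0.0005,1],[0,0,0,0,0,0,1]]'; python3 -c "
from h import *
for i in range(3): print(pose()[2]['contact_force'])"
```

```text
clock: 14.35
tcp_pos: [575.6, -2.9, 193.1]
tool_rot: [0.181, 3.135, -0.003]
contact_force: [-0.3, 1.6, 5.3]
opening: 37.2
[-0.34155295  1.61479717  5.32480587]
[-0.34155295  1.61479717  5.32480587]
[-0.34155295  1.61479717  5.32480587]
```

Contact at z≈193, as predicted. I'll ease the preload and open.

```bash
python3 -m inch '[[0,0,0,0,0,-0.0005,1],[0,0,0,0,0,0,1],[0,0,0,0,0,0,0.1],[0,0,0,0,0,0,0.0],[0,0,0,0,0,0,-0.2],[0,0,0,0,0,0,-0.5],[0,0,0,0,0,0,-0.8],[0,0,0,0,0,0,-0.8],[0,0,0,0,0,0,-0.8]]'
python3 - <<'E'
from h import *
rep('s12',330,150,100,100)
E
```

```text
clock: 15.25
tcp_pos: [575.1, -2.9, 192.4]
tool_rot: [-0.181, -3.136, 0.002]
contact_force: [-1.0, -0.6, 0.3]
opening: 73.9
tcp [575.1  -2.9 192.4] z [-0.    -0.002 -1.   ] lean 0.1 slot [575.1  -3.  155.7] rel tip [  25.3 -252.7  -70.3] F [-1.  -0.6  0.3] op 73.92097203327403
ex in tool [-1.     0.002 -0.   ]
up in tool [ 0.    -0.002 -1.   ]
ey in tool [ 0.002  1.    -0.002]
```

View pics/s12.png

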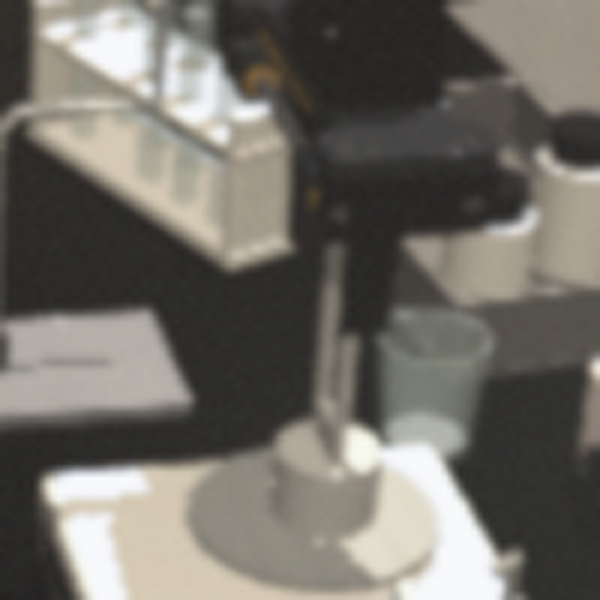

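The mass stands upright on the pan with the fingers clear. Next I'll retract straight up and back so the top camera can see it.

```bash
python3 -m inch '[[0,0,0,0,0,-0.005,-0.8],[0,0,0,0,0,-0.015,-0.8],[0,0,0,0,0,-0.03,-0.8],[0,0,0,0,0,-0.03,-0.8],[0,0,0,0,0,-0.03,-0.8],[0,0,0,0.02,0,-0.02,-0.8],[0,0,0,0.03,0,0,-0.8],[0,0,0,0.03,0,0,-0.8],[0,0,0,0.03,0,0,-0.8],[0,0,0,0.03,0,0,-0.8],[0,0,0,0,0,0,-0.8],[0,0,0,0,0,0,-0.8]]'
python3 - <<'E'
from h import *
from rig import vision
rep('s13',320,150,110,100)
t=vision.snapshot("top");np.savez("pics/t13.npz",**{k:np.array(v) for k,v in t.items()});crop(t,280,80,110,110,5,"pics/t13.png")
s=load("pics/s13.npz");cv2.imwrite("pics/s13f.png",s["frame"][:,:,::-1])
a=np.linspace(0,2*np.pi,50);c=np.array([575.5,-3,70])
I=cv2.imread("pics/s13.png");J=cv2.imread("pics/t13.png")
for im,K,o,k in((s,I,[320,150],6),(t,J,[280,80],5)):
  for rr,h in((60,0),(25,0),(25,36)):
    l=c+np.c_[rr*np.cos(a),rr*np.sin(a),h+0*a]
    cv2.polylines(K,[((proj(im,l)-o+.5)*k).round().astype(np.int32).reshape(-1,1,2)],False,(0,0,255),1)
J=cv2.resize(J,(400,400));I=cv2.resize(I,(400,364));I=cv2.copyMakeBorder(I,0,36,0,0,cv2.BORDER_CONSTANT)
cv2.imwrite("pics/f13.png",np.hstack([I,J]))
C=cloud(t);m=(abs(C[...,0]-575)<45)&(abs(C[...,1]+3)<45)&(C[...,2]>190)
if m.any(): print(C[m].mean(0),m.sum(),C[m][:,2].max())
E
```

```text
clock: 16.5
tcp_pos: [436.1, 13.4, 323.2]
tool_rot: [0.181, 3.134, -0.003]
contact_force: [0.1, 0.4, -0.1]
opening: 78.4
tcp [436.1  13.4 323.2] z [ 0.002 -0.002 -1.   ] lean 0.2 slot [436.2  13.3 286.5] rel tip [-114.5 -252.3   60.5] F [ 0.1  0.4 -0.1] op 78.41254801294903
ex in tool [-1.     0.002  0.002]
up in tool [-0.002 -0.002 -1.   ]
ey in tool [ 0.002  1.    -0.002]
[578.2145449   -2.08387183 218.70426403] 87 235.53278743734518
```

View pics/f13.png

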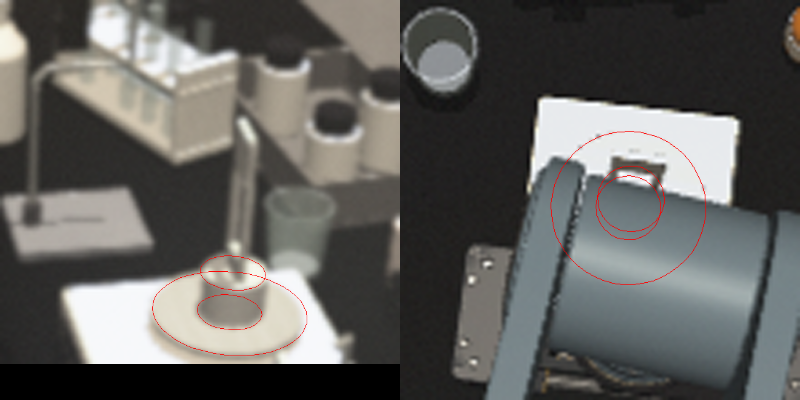

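View pics/s13f.png

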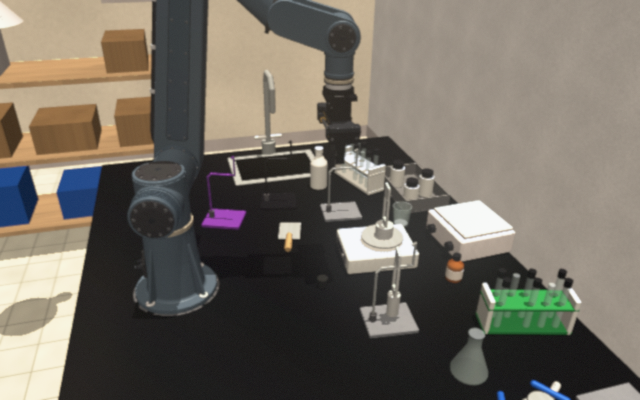

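The mass stands upright and centred on the pan, at (383,232) in the full side view. The slim mass still hangs at (394,300), and the robot is clear.

```bash
python3 -c "
from rig import finish_job
print(finish_job())"
```

```text
the job is handed in; nothing more can be done
None
```

The squat mass is off its hook and standing upright in the middle of the balance pan. The job was handed in at about 16.5 s of the 48 s allowed.

**How it went:** I gripped the tab by its narrow edges, raised it to slot mid-height and leaned the top 35° toward the post. I then took it out and up over the barb and carried it upright to the pan. In every reading from the grip to the set-down the wrist force stayed under about 6 N, with about 5 N at touchdown. I eased that off before letting go.

**Last checks:**
- **Position:** in the side camera the mass is upright and its body lies within about 2 mm of the pan centre.
- **Slim mass:** it still hangs where it was, and nothing else looks disturbed.
- **Robot:** the gripper is open, clear of everything, with contact force near zero.
- **Not confirmed:** the top camera could not check the centring, because the arm hid most of the pan. The depth points I took there included parts of the arm, so I did not use them.

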